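# Find the hidden bar under the spring deck and stand the jar over it

## Robot

A 6-joint arm with a two-finger parallel gripper is mounted at the origin on a cart in front of the work surface, level with it; the furniture and walls round the work are solid. World frame = base frame: x ahead of the robot, y to its left, z up, the work surface at z = 0. Lengths are in m, angles in rad, forces in N, time in s.
With the tool pointing down it reaches from about 0.275 to 0.825 m from the base axis. Payload 4.9 kg.
Tool frame: the origin (TCP) lies on the centre line of the jaws, within the pads' length; the fingertips stand 14 mm ahead of it and the grasp point (between the pads) lies 5 mm behind it; z points along the fingers, y is the line along which they close (so a half turn about z gives the same grasp; the last joint's range is limited). The gripper opens to 85 mm and grips with 20 to 120 N. Pads are 22 mm wide; open, the fingers measure 114 mm over their backs; the gripper's body (76 mm by 85 mm) begins 54 mm behind the grasp point. The pads swing forward as they close: fully open they stand 13 mm farther back than shut.
Start: joints at [1.095, 0.326, -0.193, 1.052, 0, 1.437], TCP at [0.184, 0.518, 0.245] pointing down, gripper open.
Joint ranges: [-2.65, 2.65], [-0.97, 1.79], [-1.3, 1.35], [-1.93, 2.1], [-1.47, 1.37], [-3.14, 3.14]. Speed limits (rad/s): [2.57, 2.57, 3.14, 3.14, 3.14, 3.14].

## Interface

Orientations are given as a rotation vector (axis times angle).
In Python, from rig import ctrl gives the robot as it stands. The module is installed in compiled form; this text tells all that it offers.
- The arm moves only by the tool jog_arm, never from a script. Its argument "commands" is a list of rows, each an object of numbers: "tx", "ty", "tz": the shift along the tool's x, y, z in cm; "ax", "ay", "az": the turn, a rotation vector about the tool's x, y, z in degrees; "fingers": the finger opening in cm, from 0 to 8.54. In form: [{"tx": .., "ty": .., "tz": .., "ax": .., "ay": .., "az": .., "fingers": ..}, ...]. A call has exactly 8 rows; each row shifts and turns the commanded pose from where the row before left it, along the tool's axes as they then stand; what a row does not reach is not made up. A row lasts 1/8 s, in which the tool goes at most 62.5 mm and 10.7 degrees, less where a joint would pass 70% of its speed; a pose out of reach is approached as far as the arm can. A call with a gripper value outside its range is refused whole. The fingers move at their own pace and stop on an object; the grip force is fixed at half the most. Time passes only in rows, so rows that do not move let the fingers close, or fill a call up. It gives the time, the measured TCP pose, the force, the opening and the grip force at its end, in the units of the state.
- ctrl.state(): the state, without advancing time (a new reading comes with each control period).
- ctrl.grab_frame(name): name is "side" or "top"; returns a dict with "color" (384x512x3 uint8, red, green, blue), "K" (3x3 intrinsics, pixels), "extrinsics" (4x4, takes a point from camera to world coordinates). Camera axes: x right, y down, z forward; pixel columns grow to the right and rows downward; lengths in m; the calibration is good to about 2 mm. A picture is of the moment at which its call begins. There is no depth.
- ctrl.job_done(): hands the job in; it is judged then, once.
The state is a dict: "time": time; "joints": joint angles; "qvel": joint speeds; "joint_torque": joint torques, N m; "tcp_pos": TCP position; "tcp_rot": TCP orientation; "force": force on the tool from outside, world axes, zero at the start; "wrist_torque": the same for the moment, N m; "finger_gap": opening from 0.0 (shut) to 1.0 (fully open); "grip_force": force on a finger pad.
Only numpy, scipy, OpenCV 4.12 (cv2) and the standard library are available. Lean on these libraries where they do the work, as an engineer would, in place of code of your own. Each camera call takes 0.05 s, during which the arm holds its last target. There are 200 camera calls.

## Task

The bench deck's top is a row of thin springy metal strips that give way under a load, except where a cross bar is hidden underneath. Press along the deck with the fingertips until you find where it feels stiff, then stand the black-capped jar upright there, on the strips over the hidden bar, so that the deck carries it without sagging, and let go. Do not set the jar down where the deck gives under it, and leave the beaker, the timer and the hex-key holder alone.

Things in the scene. Friction and masses are not known exactly. Their poses are not given: they have to be found in the camera images.
- deck: Low grey bench deck fixed to the worktop, 114 (x) x 280 (y) x 45 mm high, aluminium top. Origin: centre of its underside, on the worktop; x across its depth, away from the robot; y along its length; z up. Fixed rails 12 mm wide along both long sides and fixed lands 20 mm wide at both ends, flush with the top. Under the strips one unseen rigid bar, 24 mm wide along y, crosses the full depth.
- deck_strips (a point): Centre of the deck's strip top, 45 mm above the deck's origin, same axes. 20 identical strips fill y = -120..120 mm (12 mm pitch) and x = -45..45 mm, 4 mm thick. Each sinks straight down on its own spring (0.1 N/mm) to a stop at 15 mm. The hidden bar's centre is at y = -85..85 mm; the 2 or 3 strips over it yield under 2 mm. Elsewhere a 20 mm wide fingertip sinks over 6 mm at 2.5 N.
- jar: Closed cylindrical jar, brownish with a black screw cap, 42 mm across, 57 mm high, about 0.4 kg. Origin at the centre of its underside, z up along its axis. It starts upright on the worktop to the left of the deck. On unsupported strips it sinks 6 to 12 mm or tips; over the bar less than 2 mm. Tall instrument fronts stand behind it (x over 0.59 m).
- beaker: Bystander: clear glass beaker, 52 mm across, 70 mm high, standing right of the deck; origin at the centre of its underside. Just behind it a fixed instrument's round nose juts out (x over 0.52 m, y -0.33 to -0.13 m, 0.11 to 0.42 m high): swing past it closer to the robot.
- timer: Bystander: flat pale bench timer, 66 x 66 x 19 mm, lying far right; origin at the centre of its underside.
- hex_keys: Bystander: black block with hex keys, 29 x 60 x 78 mm, standing far left; origin at the centre of its underside.
Not all that is in view belongs to the job. What is shaped like the jar but turquoise is not meant.

How it is judged:
On the way:
1. the fingertips press on the deck while the jar still stands where it was (contact force between the fingers and deck above 1.5 N and distance of jar from where it was at the start of the episode below 0.03 m), for 0.04 s.
At the end, for the whole second after the job is handed in: The jar stands upright (within about 4.5 degrees) and at rest on the deck's strips, its centre within 27 mm of the deck's long centre line and 113 mm of its middle, and its underside no more than 3 mm below the deck's unloaded top (45 mm) (z of jar in the frame of deck between 0.042 and 0.048 m and x of jar in the frame of deck between -0.027 and 0.027 m and y of jar in the frame of deck between -0.113 and 0.113 m and angle between jar's own z axis and vertical below 0.08 rad and contact force between jar and deck above 1.5 N and linear speed of jar below 0.02 m/s); the robot touches nothing.
It fails at once if the jar sinks more than 4 mm into the deck (set down on unsupported strips) (z of jar in the frame of deck below 0.041 m and x of jar in the frame of deck between -0.045 and 0.045 m and y of jar in the frame of deck between -0.12 and 0.12 m).
It fails at once if the beaker is displaced by more than 20 mm (distance of beaker from where it was at the start of the episode above 0.02 m).
It fails at once if the timer is displaced by more than 20 mm (distance of timer from where it was at the start of the episode above 0.02 m).
It fails at once if the hex-key holder is displaced by more than 20 mm (distance of hex_keys from where it was at the start of the episode above 0.02 m).
It also fails if it takes over 72 s, if anything falls off the work surface, if the arm or the gripper's body presses on something with over 40 N, if the wrist force passes 120 N, or if a joint passes its speed limit or range.

## Working session

There is one attempt and no reset: what is moved stays moved. The work goes in short steps, Python scripts to look and compute and a tool call to move; the robot and the scene stay as the last step left them, time stands still between calls to the robot, and variables do not carry over. Pictures are saved under pics/ and viewed, at most 10 in all, crops included, and the job is handed in when it is done.

Besides the shell and the picture viewer there is one more tool, called after "Request:" as a command line: name --argument value ..., lists and objects as JSON in quotes. jog_arm: Moves the arm, as the interface text tells. Its arguments: {"type":"object","properties":{"commands":{"type":"array"}},"required":["commands"]}

```bash
mkdir -p pics
python3 - <<'E'
from rig import ctrl
import cv2,numpy as np,pickle
d={}
for n in("side","top"):
    f=ctrl.grab_frame(n);d[n]=f
    cv2.imwrite(f"pics/{n}0.png",f["color"][:,:,::-1])
    print(n,f["K"].round(1).tolist(),f["extrinsics"].round(3).tolist())
pickle.dump(d,open("f0.pkl","wb"))
s=ctrl.state();print({k:np.round(v,3).tolist() for k,v in s.items()})
E
```

```text
side [[483.0, 0.0, 264.5], [0.0, 483.0, 189.1], [0.0, 0.0, 1.0]] [[-0.949, -0.201, 0.242, 0.137], [-0.314, 0.564, -0.763, 1.23], [0.017, -0.801, -0.599, 0.986], [0.0, 0.0, 0.0, 1.0]]
top [[390.4, 0.0, 255.1], [0.0, 390.4, 186.6], [0.0, 0.0, 1.0]] [[-0.004, -0.983, 0.183, 0.282], [-1.0, 0.003, -0.005, 0.085], [0.004, -0.183, -0.983, 1.29], [0.0, 0.0, 0.0, 1.0]]
{'time': 0.1, 'joints': [1.095, 0.327, -0.193, 1.052, -0.0, 1.437], 'qvel': [-0.0, -0.001, 0.002, 0.001, -0.0, -0.002], 'joint_torque': [0.002, -44.424, 26.304, 0.008, -0.0, -0.0], 'tcp_pos': [0.184, 0.518, 0.245], 'tcp_rot': [-0.534, -3.095, 0.002], 'force': [-0.272, 1.115, -0.472], 'wrist_torque': [-0.045, -0.035, -0.002], 'grip_force': 0.0, 'finger_gap': 1.0}
```

View pics/top0.png

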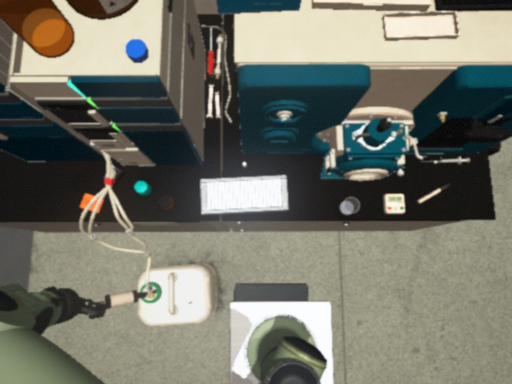

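View pics/side0.png

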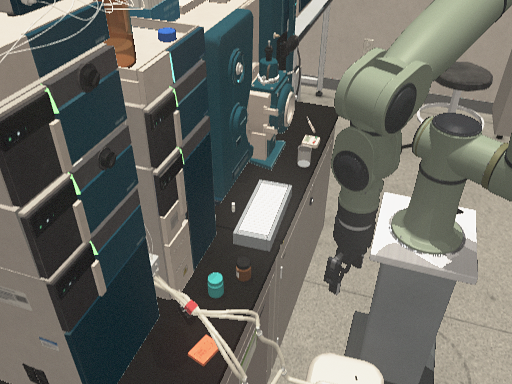

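The top view shows the deck at (244,195), the beaker at (349,206) and the timer at (395,204). There are two jar candidates. One is brownish with a dark cap, at top (167,203) and side (244,268). The other is turquoise, at top (142,187) and side (216,284), and it's a decoy. I choose the brown one and will check it in a crop.

```bash
cat > h.py <<'E'
import numpy as np,cv2
def ray(f,p,z):
    K,E=f["K"],f["extrinsics"];d=E[:3,:3]@np.linalg.inv(K)@[p[0],p[1],1];o=E[:3,3]
    return o+d*(z-o[2])/d[2]
def proj(f,P):
    E=f["extrinsics"];c=E[:3,:3].T@(np.array(P)-E[:3,3]);u=f["K"]@c;return u[:2]/u[2]
E
python3 - <<'E'
import pickle,cv2,numpy as np
from h import *
d=pickle.load(open("f0.pkl","rb"));t,s=d["top"],d["side"]
a=cv2.resize(t["color"][150:230,70:220],None,fx=5,fy=5,interpolation=cv2.INTER_CUBIC)
b=cv2.resize(s["color"][235:315,185:285],None,fx=5,fy=5,interpolation=cv2.INTER_CUBIC)
im=np.vstack([a[:300,:750],np.hstack([cv2.resize(b,(375,300)),np.zeros((300,375,3),np.uint8)])])
im=np.clip(im.astype(float)*1.8,0,255).astype(np.uint8)
cv2.imwrite("pics/crop.png",im[:,:,::-1])
# deck in top: bright
g=cv2.cvtColor(t["color"],cv2.COLOR_RGB2GRAY)
m=np.zeros_like(g);m[165:225,190:300]=(g[165:225,190:300]>90)
cs,_=cv2.findContours(m,cv2.RETR_EXTERNAL,cv2.CHAIN_APPROX_NONE);c=max(cs,key=cv2.contourArea)
r=cv2.minAreaRect(c);print(r);B=np.array([ray(t,p,.045) for p in cv2.boxPoints(r)]);print(B.round(3),B.mean(0))
print([np.linalg.norm(B[i]-B[i-1]).round(3) for i in range(4)])
for n,f,p,z in(("jar t",t,(167,203),.057),("jar s",s,(244,263),.057),("beaker",t,(349,206),.07),("timer",t,(395,204),.019)):print(n,ray(f,p,z).round(3))
E
```

```text
((243.68826293945312, 194.23306274414062), (37.02702331542969, 88.62737274169922), 86.90594482421875)
[[ 0.542  0.263  0.045]
 [ 0.557 -0.025  0.045]
 [ 0.436 -0.029  0.045]
 [ 0.421  0.254  0.045]] [0.48912171 0.11595683 0.045     ]
[np.float64(0.121), np.float64(0.289), np.float64(0.121), np.float64(0.284)]
jar t [0.459 0.36  0.057]
jar s [0.461 0.376 0.057]
beaker [ 0.446 -0.216  0.07 ]
timer [ 0.459 -0.381  0.019]
```

View pics/crop.png

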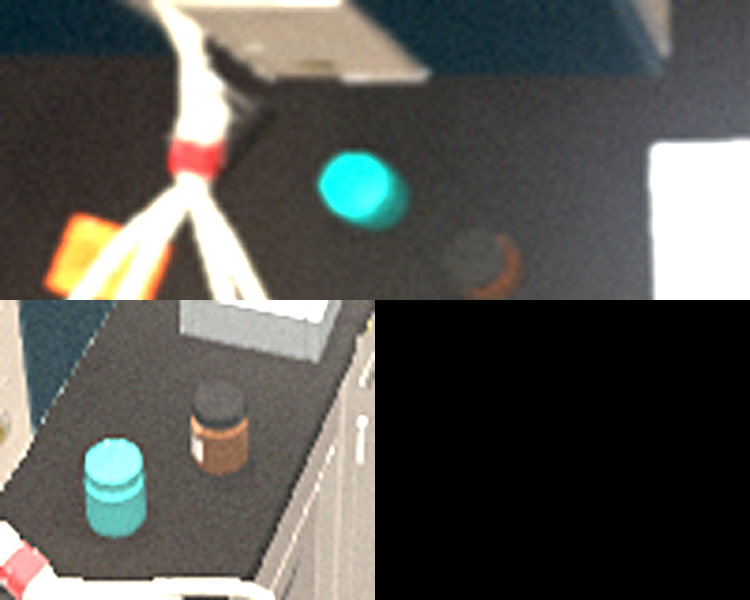

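The crop confirms a brown jar with a black cap at top (165,202) and side (244,260). The turquoise decoy stands apart from it. Next I'll refine the positions across the two views.

Run:
```python
import pickle,cv2,numpy as np
from h import *
d=pickle.load(open("f0.pkl","rb"));t,s=d["top"],d["side"]
print("jar cap",ray(t,(164.8,201.6),.057).round(3),ray(s,(243.7,259.5),.057).round(3))
hs=cv2.cvtColor(s["color"],cv2.COLOR_RGB2HSV);ht=cv2.cvtColor(t["color"],cv2.COLOR_RGB2HSV)
mt=cv2.inRange(ht,(80,150,80),(95,255,255));ys,xs=np.nonzero(mt[170:200,130:160]);print("turq",ray(t,(xs.mean()+130,ys.mean()+170),.04).round(3))
m=cv2.inRange(hs,(0,90,30),(18,255,200))[255:285,230:260];ys,xs=np.nonzero(m);print("jar body side",xs.min()+230,xs.max()+230,ys.min()+255,ys.max()+255)
# deck model corners compared with both images
g=cv2.cvtColor(s["color"],cv2.COLOR_RGB2GRAY);m=np.zeros_like(g);m[170:255,225:300]=g[170:255,225:300]>185
c=max(cv2.findContours(m,0,1)[0],key=cv2.contourArea);r=cv2.minAreaRect(c)
hull=cv2.convexHull(c);q=cv2.approxPolyDP(hull,4,True)[:,0];print("side quad",q.tolist(),[ray(s,p,.045).round(3).tolist() for p in q])
g=cv2.cvtColor(t["color"],cv2.COLOR_RGB2GRAY)
for r0 in (195,):print(g[r0,192:212].tolist(),g[r0,278:298].tolist())
for c0 in(215,244,275):print(c0,g[168:225,c0].tolist())
```

```text
jar cap [0.464 0.367 0.057] [0.466 0.364 0.057]
turq [0.514 0.45  0.04 ]
jar body side 236 250 266 280
side quad [[259, 180], [291, 186], [269, 239], [234, 232]] [[0.551, -0.011, 0.045], [0.441, -0.015, 0.045], [0.43, 0.253, 0.045], [0.535, 0.258, 0.045]]
[50, 51, 50, 52, 53, 53, 54, 73, 128, 185, 215, 220, 223, 218, 207, 232, 250, 252, 250, 250] [252, 251, 246, 234, 228, 225, 224, 225, 217, 180, 99, 52, 48, 49, 50, 49, 48, 45, 45, 46]
215 [51, 53, 52, 56, 55, 53, 50, 54, 56, 69, 126, 194, 219, 227, 241, 249, 250, 250, 250, 251, 251, 251, 251, 251, 252, 252, 251, 251, 250, 250, 250, 250, 252, 252, 252, 251, 250, 248, 247, 246, 239, 203, 210, 224, 217, 154, 92, 69, 64, 64, 64, 61, 70, 90, 96, 97, 99]
244 [62, 59, 57, 57, 59, 61, 61, 64, 111, 189, 218, 218, 210, 243, 250, 250, 250, 249, 250, 248, 247, 247, 245, 244, 245, 246, 246, 246, 247, 249, 250, 250, 250, 249, 249, 250, 250, 251, 250, 246, 233, 227, 217, 174, 117, 82, 68, 68, 69, 68, 70, 64, 71, 90, 100, 101, 101]
275 [49, 49, 51, 50, 51, 53, 65, 120, 187, 213, 223, 242, 250, 251, 252, 251, 251, 251, 251, 251, 251, 252, 252, 251, 251, 250, 251, 251, 251, 251, 251, 251, 251, 252, 252, 252, 252, 247, 216, 207, 220, 213, 147, 88, 65, 57, 57, 58, 58, 59, 58, 56, 63, 85, 96, 94, 96]
```

Request:
jog_arm --commands '[{"az":-7.6,"fingers":0},{"az":-7.6,"fingers":0},{"az":-7.5,"fingers":0},{"tx":-3.5,"ty":-4.2,"fingers":0},{"tx":-3.5,"ty":-4.2,"fingers":0},{"tx":-3.5,"ty":-4.2,"fingers":0},{"tx":-3.5,"ty":-4.2,"fingers":0},{"tx":-3.5,"ty":-4.2,"fingers":0}]'

```text
invalid input at $.commands[0]: expected keys tx, ty, tz, ax, ay, az, fingers
```

```bash
cat > go.py <<'E'
import sys,numpy as np
from scipy.spatial.transform import Rotation as R
from rig import ctrl
s=ctrl.state();Rm=R.from_rotvec(s["tcp_rot"]).as_matrix()
yaw=.054;C=np.array([.489,.118,0]);D=np.array([[np.cos(yaw),-np.sin(yaw),0],[np.sin(yaw),np.cos(yaw),0],[0,0,1]])
p=np.array(s["tcp_pos"]);y=Rm[:,1]
print("t",round(s["time"],2),"tcp",p.round(4),"deck",((D.T@(p-C))*1000).round(1),"tooly deg",np.degrees(np.arctan2(y[1],y[0])).round(1),"tilt",Rm[:,2].round(3),"F",np.round(s["force"],2),"gap",round(s["finger_gap"],3))
a=[float(v) for v in sys.argv[2:]]
if len(sys.argv)>1:
    T=np.array(a) if sys.argv[1]=="w" else C+D@np.array(a)
    print("target",T.round(4),"tool shift cm",(Rm.T@(T-p)*100).round(2))
E
python3 go.py d 0 .075 .090
```

```text
t 0.1 tcp [0.1841 0.5177 0.2446] deck [-282.9  415.6  244.6] tooly deg 70.4 tilt [-0.001 -0.001 -1.   ] F [-0.27  1.12 -0.47] gap 1.0
target [0.485  0.1929 0.09  ] tool shift cm [-39.23 -20.5   15.48]
```

All keys are needed in each row.

Request:
jog_arm --commands '[{"tx":0,"ty":0,"tz":0,"ax":0,"ay":0,"az":-7.6,"fingers":0},{"tx":0,"ty":0,"tz":0,"ax":0,"ay":0,"az":-7.6,"fingers":0},{"tx":0,"ty":0,"tz":0,"ax":0,"ay":0,"az":-7.5,"fingers":0},{"tx":-3.5,"ty":-4.2,"tz":0,"ax":0,"ay":0,"az":0,"fingers":0},{"tx":-3.5,"ty":-4.2,"tz":0,"ax":0,"ay":0,"az":0,"fingers":0},{"tx":-3.5,"ty":-4.2,"tz":0,"ax":0,"ay":0,"az":0,"fingers":0},{"tx":-3.5,"ty":-4.2,"tz":0,"ax":0,"ay":0,"az":0,"fingers":0},{"tx":-3.5,"ty":-4.2,"tz":0,"ax":0,"ay":0,"az":0,"fingers":0}]'

```text
time: 1.1
tcp_pos: [0.3713, 0.3165, 0.2451]
tcp_rot: [0.086, -3.14, 0.0]
force: [1.9, 0.7, -1.2]
finger_gap: -0.002
grip_force: 0.0
```

```bash
python3 go.py d 0 .075 .090
```

```text
t 1.1 tcp [0.3713 0.3165 0.2451] deck [-106.8  204.6  245.1] tooly deg 93.1 tilt [-0. -0. -1.] F [ 1.87  0.73 -1.16] gap -0.002
target [0.485  0.1929 0.09  ] tool shift cm [-10.68 -12.96  15.51]
```

Request:
jog_arm --commands '[{"tx":-3.6,"ty":-4.3,"tz":2,"ax":0,"ay":0,"az":0,"fingers":0},{"tx":-3.6,"ty":-4.3,"tz":2,"ax":0,"ay":0,"az":0,"fingers":0},{"tx":-3.5,"ty":-4.3,"tz":2,"ax":0,"ay":0,"az":0,"fingers":0},{"tx":0,"ty":0,"tz":4,"ax":0,"ay":0,"az":0,"fingers":0},{"tx":0,"ty":0,"tz":4,"ax":0,"ay":0,"az":0,"fingers":0},{"tx":0,"ty":0,"tz":2.5,"ax":0,"ay":0,"az":0,"fingers":0},{"tx":0,"ty":0,"tz":0,"ax":0,"ay":0,"az":0,"fingers":0},{"tx":0,"ty":0,"tz":0,"ax":0,"ay":0,"az":0,"fingers":0}]'

```text
time: 2.1
tcp_pos: [0.4849, 0.1952, 0.081]
tcp_rot: [-0.086, 3.14, 0.0]
force: [-0.8, 0.2, -0.5]
finger_gap: 0.0
grip_force: 0.0
```

```bash
python3 go.py d 0 .075 .059
```

```text
t 2.1 tcp [0.4849 0.1952 0.081 ] deck [ 0.  77.3 81. ] tooly deg 93.1 tilt [ 0.001  0.    -1.   ] F [-0.77  0.21 -0.49] gap 0.0
target [0.485  0.1929 0.059 ] tool shift cm [ 0.   -0.23  2.2 ]
```

Request:
jog_arm --commands '[{"tx":0,"ty":-0.2,"tz":1,"ax":0,"ay":0,"az":0,"fingers":0},{"tx":0,"ty":0,"tz":1,"ax":0,"ay":0,"az":0,"fingers":0},{"tx":0,"ty":0,"tz":0.1,"ax":0,"ay":0,"az":0,"fingers":0},{"tx":0,"ty":0,"tz":0.1,"ax":0,"ay":0,"az":0,"fingers":0},{"tx":0,"ty":0,"tz":0.1,"ax":0,"ay":0,"az":0,"fingers":0},{"tx":0,"ty":0,"tz":0.1,"ax":0,"ay":0,"az":0,"fingers":0},{"tx":0,"ty":0,"tz":0,"ax":0,"ay":0,"az":0,"fingers":0},{"tx":0,"ty":0,"tz":0,"ax":0,"ay":0,"az":0,"fingers":0}]'

```text
time: 3.1
tcp_pos: [0.4839, 0.1929, 0.0584]
tcp_rot: [0.086, -3.14, 0.001]
force: [-8.0, -1.9, 21.4]
finger_gap: -0.002
grip_force: 10.6
```

```bash
python3 go.py
```

```text
t 3.1 tcp [0.4839 0.1929 0.0584] deck [-1.  75.1 58.4] tooly deg 93.1 tilt [-0. -0. -1.] F [-8.04 -1.91 21.43] gap -0.002
```

Stiff at u = +75 mm (21 N). Now I'll find the edges of the stiff zone.

Request:
jog_arm --commands '[{"tx":0,"ty":0,"tz":-1,"ax":0,"ay":0,"az":0,"fingers":0},{"tx":0,"ty":-1.5,"tz":0,"ax":0,"ay":0,"az":0,"fingers":0},{"tx":0,"ty":0,"tz":0,"ax":0,"ay":0,"az":0,"fingers":0},{"tx":0,"ty":0,"tz":0.6,"ax":0,"ay":0,"az":0,"fingers":0},{"tx":0,"ty":0,"tz":0.2,"ax":0,"ay":0,"az":0,"fingers":0},{"tx":0,"ty":0,"tz":0.2,"ax":0,"ay":0,"az":0,"fingers":0},{"tx":0,"ty":0,"tz":0,"ax":0,"ay":0,"az":0,"fingers":0},{"tx":0,"ty":0,"tz":0,"ax":0,"ay":0,"az":0,"fingers":0}]'

```text
time: 4.1
tcp_pos: [0.4851, 0.1779, 0.0584]
tcp_rot: [-0.086, 3.14, -0.002]
force: [-8.1, -3.2, 27.9]
finger_gap: 0.001
grip_force: 13.9
```

Request:
jog_arm --commands '[{"tx":0,"ty":0,"tz":-1,"ax":0,"ay":0,"az":0,"fingers":0},{"tx":0,"ty":-1.5,"tz":0,"ax":0,"ay":0,"az":0,"fingers":0},{"tx":0,"ty":0,"tz":0,"ax":0,"ay":0,"az":0,"fingers":0},{"tx":0,"ty":0,"tz":0.6,"ax":0,"ay":0,"az":0,"fingers":0},{"tx":0,"ty":0,"tz":0.2,"ax":0,"ay":0,"az":0,"fingers":0},{"tx":0,"ty":0,"tz":0.2,"ax":0,"ay":0,"az":0,"fingers":0},{"tx":0,"ty":0,"tz":0,"ax":0,"ay":0,"az":0,"fingers":0},{"tx":0,"ty":0,"tz":0,"ax":0,"ay":0,"az":0,"fingers":0}]'

```text
time: 5.1
tcp_pos: [0.4859, 0.163, 0.0583]
tcp_rot: [-0.086, 3.14, -0.001]
force: [-7.4, -2.5, 25.9]
finger_gap: 0.003
grip_force: 13.4
```

Request:
jog_arm --commands '[{"tx":0,"ty":0,"tz":-1,"ax":0,"ay":0,"az":0,"fingers":0},{"tx":0,"ty":4.5,"tz":0,"ax":0,"ay":0,"az":0,"fingers":0},{"tx":0,"ty":0,"tz":0,"ax":0,"ay":0,"az":0,"fingers":0},{"tx":0,"ty":0,"tz":0.6,"ax":0,"ay":0,"az":0,"fingers":0},{"tx":0,"ty":0,"tz":0.2,"ax":0,"ay":0,"az":0,"fingers":0},{"tx":0,"ty":0,"tz":0.2,"ax":0,"ay":0,"az":0,"fingers":0},{"tx":0,"ty":0,"tz":0,"ax":0,"ay":0,"az":0,"fingers":0},{"tx":0,"ty":0,"tz":0,"ax":0,"ay":0,"az":0,"fingers":0}]'

```text
time: 6.1
tcp_pos: [0.4838, 0.2077, 0.0564]
tcp_rot: [-0.085, 3.14, -0.0]
force: [0.0, -0.1, 0.3]
finger_gap: -0.007
grip_force: 0.3
```

```bash
python3 go.py
```

```text
t 6.1 tcp [0.4838 0.2077 0.0564] deck [-0.4 89.9 56.4] tooly deg 93.1 tilt [ 0. -0. -1.] F [ 0.01 -0.11  0.3 ] gap -0.007
```

Request:
jog_arm --commands '[{"tx":0,"ty":0,"tz":-1,"ax":0,"ay":0,"az":0,"fingers":0},{"tx":0,"ty":-0.7,"tz":0,"ax":0,"ay":0,"az":0,"fingers":0},{"tx":0,"ty":0,"tz":0,"ax":0,"ay":0,"az":0,"fingers":0},{"tx":0,"ty":0,"tz":0.6,"ax":0,"ay":0,"az":0,"fingers":0},{"tx":0,"ty":0,"tz":0.2,"ax":0,"ay":0,"az":0,"fingers":0},{"tx":0,"ty":0,"tz":0.2,"ax":0,"ay":0,"az":0,"fingers":0},{"tx":0,"ty":0,"tz":0,"ax":0,"ay":0,"az":0,"fingers":0},{"tx":0,"ty":0,"tz":0,"ax":0,"ay":0,"az":0,"fingers":0}]'

```text
time: 7.1
tcp_pos: [0.4839, 0.2009, 0.0582]
tcp_rot: [-0.086, 3.14, -0.001]
force: [-6.5, -1.6, 22.5]
finger_gap: -0.0
grip_force: 11.2
```

Request:
jog_arm --commands '[{"tx":0,"ty":0,"tz":-1,"ax":0,"ay":0,"az":0,"fingers":0},{"tx":0,"ty":-4.5,"tz":0,"ax":0,"ay":0,"az":0,"fingers":0},{"tx":0,"ty":0,"tz":0,"ax":0,"ay":0,"az":0,"fingers":0},{"tx":0,"ty":0,"tz":0.6,"ax":0,"ay":0,"az":0,"fingers":0},{"tx":0,"ty":0,"tz":0.2,"ax":0,"ay":0,"az":0,"fingers":0},{"tx":0,"ty":0,"tz":0.2,"ax":0,"ay":0,"az":0,"fingers":0},{"tx":0,"ty":0,"tz":0,"ax":0,"ay":0,"az":0,"fingers":0},{"tx":0,"ty":0,"tz":0,"ax":0,"ay":0,"az":0,"fingers":0}]'

```text
time: 8.1
tcp_pos: [0.4862, 0.1564, 0.0562]
tcp_rot: [0.086, -3.14, -0.0]
force: [-0.2, 0.9, 1.0]
finger_gap: 0.001
grip_force: 0.6
```

Request:
jog_arm --commands '[{"tx":0,"ty":0,"tz":-1,"ax":0,"ay":0,"az":0,"fingers":0},{"tx":0,"ty":-0.8,"tz":0,"ax":0,"ay":0,"az":0,"fingers":0},{"tx":0,"ty":0,"tz":0,"ax":0,"ay":0,"az":0,"fingers":0},{"tx":0,"ty":0,"tz":0.6,"ax":0,"ay":0,"az":0,"fingers":0},{"tx":0,"ty":0,"tz":0.2,"ax":0,"ay":0,"az":0,"fingers":0},{"tx":0,"ty":0,"tz":0.2,"ax":0,"ay":0,"az":0,"fingers":0},{"tx":0,"ty":0,"tz":0,"ax":0,"ay":0,"az":0,"fingers":0},{"tx":0,"ty":0,"tz":0,"ax":0,"ay":0,"az":0,"fingers":0}]'

```text
time: 9.1
tcp_pos: [0.4869, 0.1482, 0.0563]
tcp_rot: [0.086, -3.14, -0.0]
force: [-0.2, -0.0, 0.4]
finger_gap: -0.002
grip_force: 0.3
```

```bash
python3 go.py
```

```text
t 9.1 tcp [0.4869 0.1482 0.0563] deck [-0.5 30.2 56.3] tooly deg 93.1 tilt [-0.  0. -1.] F [-0.18 -0.03  0.42] gap -0.002
```

The stiff band runs over TCP y 0.163–0.201 (soft at 0.156 and 0.208), so its centre is about y 0.182. Now to the jar.

Request:
jog_arm --commands '[{"tx":0,"ty":0,"tz":-5,"ax":0,"ay":0,"az":0,"fingers":0},{"tx":0,"ty":0,"tz":-5,"ax":0,"ay":0,"az":0,"fingers":4},{"tx":0,"ty":5,"tz":0,"ax":0,"ay":0,"az":0,"fingers":7},{"tx":0,"ty":5,"tz":0,"ax":0,"ay":0,"az":0,"fingers":7},{"tx":0.5,"ty":5,"tz":0,"ax":0,"ay":0,"az":0,"fingers":7},{"tx":0.5,"ty":5,"tz":0,"ax":0,"ay":0,"az":0,"fingers":7},{"tx":0,"ty":1.5,"tz":0,"ax":0,"ay":0,"az":0,"fingers":7},{"tx":0,"ty":0,"tz":0,"ax":0,"ay":0,"az":0,"fingers":7}]'

```text
time: 10.1
tcp_pos: [0.4651, 0.3627, 0.1561]
tcp_rot: [-0.088, 3.14, -0.001]
force: [0.8, 1.0, -1.1]
finger_gap: 0.82
grip_force: 0.0
```

```bash
python3 go.py w .465 .365 .025
python3 - <<'E'
from rig import ctrl
import cv2
f=ctrl.grab_frame("side");g=ctrl.grab_frame("top")
import numpy as np
a=cv2.resize(f["color"][170:310,190:320],None,fx=3,fy=3);b=cv2.resize(g["color"][150:290,120:250],None,fx=3,fy=3)
cv2.imwrite("pics/p1.png",np.hstack([a,b])[:,:,::-1])
E
```

```text
t 10.1 tcp [0.4651 0.3627 0.1561] deck [-10.7 245.6 156.1] tooly deg 93.2 tilt [ 0. -0. -1.] F [ 0.81  0.95 -1.15] gap 0.82
target [0.465 0.365 0.025] tool shift cm [-1.000e-02  2.400e-01  1.311e+01]
```

View pics/p1.png

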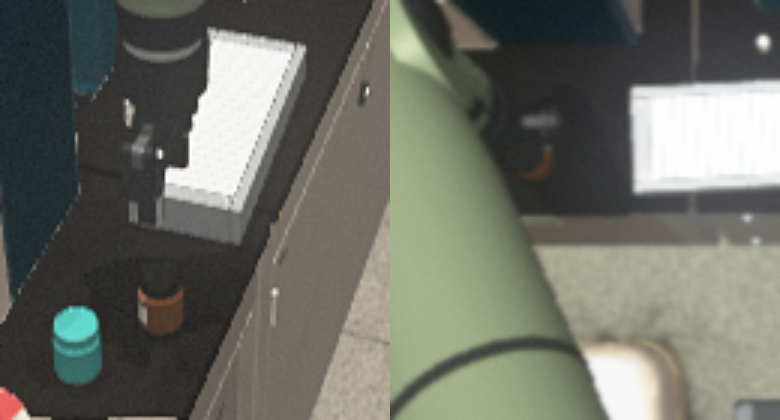

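The gripper tips are at side pixel (238,242), above the jar at (244,270), which is undisturbed. Descending.

Request:
jog_arm --commands '[{"tx":0,"ty":0.2,"tz":3,"ax":0,"ay":0,"az":0,"fingers":7},{"tx":0,"ty":0,"tz":3,"ax":0,"ay":0,"az":0,"fingers":7},{"tx":0,"ty":0,"tz":1.6,"ax":0,"ay":0,"az":0,"fingers":7},{"tx":0,"ty":0,"tz":1.5,"ax":0,"ay":0,"az":0,"fingers":7},{"tx":0,"ty":0,"tz":1.5,"ax":0,"ay":0,"az":0,"fingers":7},{"tx":0,"ty":0,"tz":1.5,"ax":0,"ay":0,"az":0,"fingers":7},{"tx":0,"ty":0,"tz":1,"ax":0,"ay":0,"az":0,"fingers":7},{"tx":0,"ty":0,"tz":0,"ax":0,"ay":0,"az":0,"fingers":7}]'

```text
time: 11.2
tcp_pos: [0.4645, 0.3639, 0.0244]
tcp_rot: [0.086, -3.139, 0.001]
force: [0.7, 0.1, 0.4]
finger_gap: 0.822
grip_force: 0.0
```

Request:
jog_arm --commands '[{"tx":0,"ty":0,"tz":0,"ax":0,"ay":0,"az":0,"fingers":5},{"tx":0,"ty":0,"tz":0,"ax":0,"ay":0,"az":0,"fingers":4.6},{"tx":0,"ty":0,"tz":0,"ax":0,"ay":0,"az":0,"fingers":4.3},{"tx":0,"ty":0,"tz":0,"ax":0,"ay":0,"az":0,"fingers":3},{"tx":0,"ty":0,"tz":0,"ax":0,"ay":0,"az":0,"fingers":3},{"tx":0,"ty":0,"tz":0,"ax":0,"ay":0,"az":0,"fingers":3},{"tx":0,"ty":0,"tz":0,"ax":0,"ay":0,"az":0,"fingers":3},{"tx":0,"ty":0,"tz":0,"ax":0,"ay":0,"az":0,"fingers":3}]'

```text
time: 12.2
tcp_pos: [0.4658, 0.3653, 0.0264]
tcp_rot: [-0.086, 3.139, 0.003]
force: [-1.2, 3.4, 6.4]
finger_gap: 0.478
grip_force: 60.2
```

```bash
python3 go.py
```

```text
t 12.2 tcp [0.4658 0.3653 0.0264] deck [ -9.8 248.2  26.4] tooly deg 93.1 tilt [ 0.002  0.002 -1.   ] F [-1.17  3.4   6.35] gap 0.478
```

Request:
jog_arm --commands '[{"tx":0,"ty":0,"tz":-2,"ax":0,"ay":0,"az":0,"fingers":3},{"tx":0,"ty":0,"tz":-3,"ax":0,"ay":0,"az":0,"fingers":3},{"tx":0,"ty":0,"tz":-4,"ax":0,"ay":0,"az":0,"fingers":3},{"tx":-0.5,"ty":-4,"tz":0,"ax":0,"ay":0,"az":0,"fingers":3},{"tx":0,"ty":-5,"tz":0,"ax":0,"ay":0,"az":0,"fingers":3},{"tx":0,"ty":-5,"tz":0,"ax":0,"ay":0,"az":0,"fingers":3},{"tx":-0.5,"ty":-4,"tz":0,"ax":0,"ay":0,"az":0,"fingers":3},{"tx":0,"ty":0,"tz":0,"ax":0,"ay":0,"az":0,"fingers":3}]'

```text
time: 13.2
tcp_pos: [0.4843, 0.1819, 0.1146]
tcp_rot: [0.078, -3.139, 0.003]
force: [-0.1, 0.1, -3.2]
finger_gap: 0.476
grip_force: 62.0
```

```bash
python3 go.py w .4855 .182 .0714
python3 - <<'E'
from rig import ctrl
import cv2,numpy as np
from h import *
f=ctrl.grab_frame("side");s=ctrl.state();p=np.array(s["tcp_pos"])
h=cv2.cvtColor(f["color"],cv2.COLOR_RGB2HSV);m=cv2.inRange(h,(0,90,30),(18,255,220))
u,v=proj(f,p-[0,0,.0264]);print("expected base centre px",u.round(1),v.round(1))
x0,y0=int(u)-50,int(v)-70
cv2.imwrite("pics/p2.png",cv2.resize(f["color"][y0:y0+100,x0:x0+100],None,fx=5,fy=5,interpolation=2)[:,:,::-1]);print(x0,y0)
E
```

```text
t 13.2 tcp [0.4843 0.1819 0.1146] deck [ -1.3  64.1 114.6] tooly deg 92.8 tilt [-0.002 -0.002 -1.   ] F [-0.07  0.11 -3.22] gap 0.476
target [0.4855 0.182  0.0714] tool shift cm [-0.13  0.01  4.32]
expected base centre px 259.1 208.9
209 138
```

View pics/p2.png

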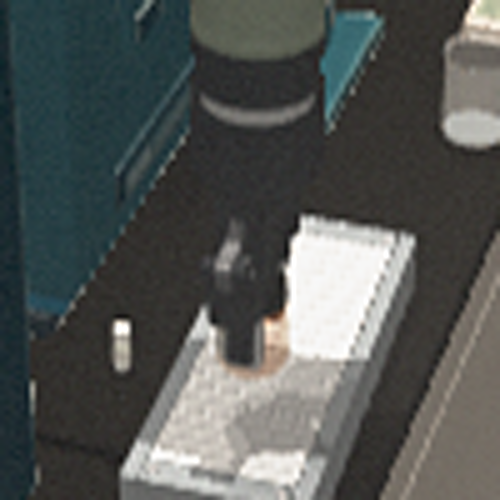

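The jar is held upright (brown at crop (265,360)) above the strips, where expected. Lowering gently.

Request:
jog_arm --commands '[{"tx":-0.1,"ty":0,"tz":1.5,"ax":0,"ay":0,"az":0,"fingers":3},{"tx":0,"ty":0,"tz":1.2,"ax":0,"ay":0,"az":0,"fingers":3},{"tx":0,"ty":0,"tz":0.8,"ax":0,"ay":0,"az":0,"fingers":3},{"tx":0,"ty":0,"tz":0.4,"ax":0,"ay":0,"az":0,"fingers":3},{"tx":0,"ty":0,"tz":0.2,"ax":0,"ay":0,"az":0,"fingers":3},{"tx":0,"ty":0,"tz":0.1,"ax":0,"ay":0,"az":0,"fingers":3},{"tx":0,"ty":0,"tz":0,"ax":0,"ay":0,"az":0,"fingers":3},{"tx":0,"ty":0,"tz":0,"ax":0,"ay":0,"az":0,"fingers":3}]'

```text
time: 14.25
tcp_pos: [0.4862, 0.1851, 0.0736]
tcp_rot: [-0.085, 3.14, 0.0]
force: [0.1, -0.1, -4.0]
finger_gap: 0.476
grip_force: 62.0
```

```bash
python3 go.py w .4855 .182 .0714
```

```text
t 14.25 tcp [0.4862 0.1851 0.0736] deck [ 0.8 67.2 73.6] tooly deg 93.1 tilt [ 0.001  0.    -1.   ] F [ 0.14 -0.08 -4.01] gap 0.476
target [0.4855 0.182  0.0714] tool shift cm [ 0.08 -0.31  0.22]
```

Request:
jog_arm --commands '[{"tx":0,"ty":-0.3,"tz":0,"ax":0,"ay":0,"az":0,"fingers":3},{"tx":0,"ty":0,"tz":0,"ax":0,"ay":0,"az":0,"fingers":3},{"tx":0,"ty":0,"tz":0.1,"ax":0,"ay":0,"az":0,"fingers":3},{"tx":0,"ty":0,"tz":0.1,"ax":0,"ay":0,"az":0,"fingers":3},{"tx":0,"ty":0,"tz":0.05,"ax":0,"ay":0,"az":0,"fingers":3},{"tx":0,"ty":0,"tz":0,"ax":0,"ay":0,"az":0,"fingers":3},{"tx":0,"ty":0,"tz":0,"ax":0,"ay":0,"az":0,"fingers":3},{"tx":0,"ty":0,"tz":0,"ax":0,"ay":0,"az":0,"fingers":3}]'

```text
time: 15.25
tcp_pos: [0.4861, 0.1821, 0.0709]
tcp_rot: [-0.085, 3.14, 0.0]
force: [0.3, -0.7, 1.3]
finger_gap: 0.476
grip_force: 62.0
```

```bash
python3 go.py w .4855 .182 .0714
```

```text
t 15.25 tcp [0.4861 0.1821 0.0709] deck [ 0.5 64.2 70.9] tooly deg 93.1 tilt [ 0.  0. -1.] F [ 0.25 -0.74  1.25] gap 0.476
target [0.4855 0.182  0.0714] tool shift cm [ 0.06 -0.01 -0.05]
```

The deck carries it (force rose from -4.0 to +1.3 N, at the nominal height). Releasing and retreating.

Request:
jog_arm --commands '[{"tx":0,"ty":0,"tz":0,"ax":0,"ay":0,"az":0,"fingers":4.3},{"tx":0,"ty":0,"tz":0,"ax":0,"ay":0,"az":0,"fingers":4.6},{"tx":0,"ty":0,"tz":0,"ax":0,"ay":0,"az":0,"fingers":5.2},{"tx":0,"ty":0,"tz":0,"ax":0,"ay":0,"az":0,"fingers":6},{"tx":0,"ty":0,"tz":0,"ax":0,"ay":0,"az":0,"fingers":7},{"tx":0,"ty":0,"tz":0,"ax":0,"ay":0,"az":0,"fingers":7},{"tx":0,"ty":0,"tz":-1,"ax":0,"ay":0,"az":0,"fingers":7},{"tx":0,"ty":0,"tz":-2,"ax":0,"ay":0,"az":0,"fingers":7}]'

```text
time: 16.25
tcp_pos: [0.4854, 0.182, 0.101]
tcp_rot: [0.085, -3.139, 0.0]
force: [0.2, 0.3, 0.7]
finger_gap: 0.82
grip_force: 0.0
```

Request:
jog_arm --commands '[{"tx":0,"ty":0,"tz":-3,"ax":0,"ay":0,"az":0,"fingers":7},{"tx":0,"ty":0,"tz":-4,"ax":0,"ay":0,"az":0,"fingers":7},{"tx":0,"ty":0,"tz":-4,"ax":0,"ay":0,"az":0,"fingers":7},{"tx":3,"ty":0,"tz":0,"ax":0,"ay":0,"az":0,"fingers":7},{"tx":4,"ty":0,"tz":0,"ax":0,"ay":0,"az":0,"fingers":7},{"tx":4,"ty":0,"tz":0,"ax":0,"ay":0,"az":0,"fingers":7},{"tx":0,"ty":0,"tz":0,"ax":0,"ay":0,"az":0,"fingers":7},{"tx":0,"ty":0,"tz":0,"ax":0,"ay":0,"az":0,"fingers":7}]'

```text
time: 17.25
tcp_pos: [0.3773, 0.1764, 0.2117]
tcp_rot: [-0.085, 3.138, 0.001]
force: [0.4, -0.1, -0.1]
finger_gap: 0.822
grip_force: 0.0
```

```bash
python3 go.py
python3 - <<'E'
from rig import ctrl
import cv2,numpy as np
from h import *
f=ctrl.grab_frame("side")
print(proj(f,[.4855,.182,.045]).round(1),proj(f,[.4855,.182,.102]).round(1))
cv2.imwrite("pics/p3.png",cv2.resize(f["color"][160:260,200:330],None,fx=5,fy=5,interpolation=2)[:,:,::-1])
E
```

```text
t 17.25 tcp [0.3773 0.1764 0.2117] deck [-108.4   64.3  211.7] tooly deg 93.1 tilt [ 0.002  0.001 -1.   ] F [ 0.45 -0.15 -0.05] gap 0.822
[258.8 219.7] [259.  204.8]
```

View pics/p3.png

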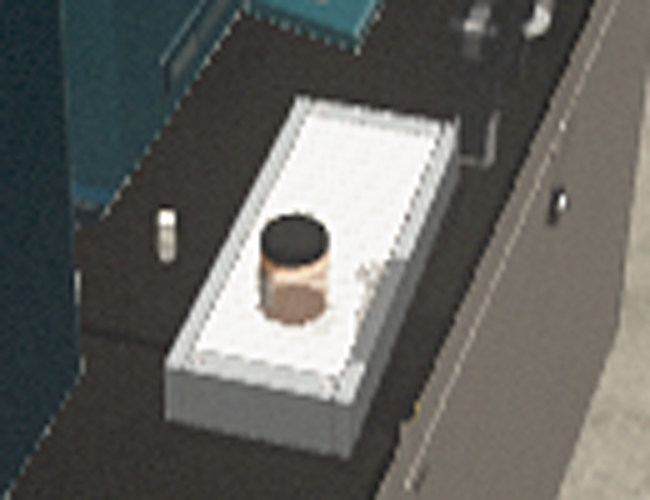

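The jar stands upright on the strips, cap at crop (295,235), not sagging, and the gripper is well clear. Handing in.

```bash
python3 -c "
from rig import ctrl
print(ctrl.job_done())"
```

```text
the job is handed in; nothing more can be done
None
```

I handed the job in with the black-capped jar standing upright and released on the stiff strips, about 64 mm left of the deck's middle and on its centre line; the rig returned no verdict.

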